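# Unhook the fixings tote from a safety hook

### The job

The small metal tote of gutter fixings hangs by its bail on the stand's safety hook, its bar caught under the hook's curled-in point. Holding the bail beside the hook, gently press its bar back against the sprung keeper until the keeper is fully back at its stop and the bar is clear of the point, lift it off without wrenching the hook or touching the hook or keeper with the gripper, and set the tote down gently, upright and flat on the floor of the low plywood tray. Let go of it, and leave the other things on the bench where they are.

Things in the scene. Friction and masses are not known exactly. Their poses are not given: they have to be found in the camera images.
- stand: Steel stand fixed to the bench: base plate 190 x 130 x 12 mm from 115 mm in front of the origin (-x) to 75 mm behind; 26 mm square post, 245 mm high. Origin under the post on the bench; x from the hook's mouth back to the post, y along the hanging bar, z up. The dark hook, 12 mm thick in y, is clamped in a sleeve on the post and reaches to -x: level seat, upturned tip, point curled inward over the seat.
- bar_rest (a point): On the stand, 75 mm in front of its origin and 215 mm up (axes as the stand's): about where the bar rests. Seat floor 5 mm below it; the point's underside 11 mm, its top 21 mm above, so the bar is over the point from 27 mm above. The hook is clamped further in or out each time, so the place of point and keeper along x is not known: the point's blunt end reaches from 3 to 24 mm behind (+x) bar_rest.
- keeper (a joint): Angle of the sprung keeper: a bright steel stirrup 21 mm wide hinged on the hook 30 mm below bar_rest. 0 = shut: face upright, 2 mm behind the point's end, from 4 mm below to 32 mm above bar_rest. Grows as it swings back to the post; hard stop at 0.28. Pushed at resting height it takes 4 N at first, 9 N at the stop, where the bar just clears the point. Springs shut when let go.
- tote: Loose sheet-metal tote, 85 (x) x 155 (y) x 45 mm (z), open on top, about 0.3 to 0.5 kg with contents, with a rigid (not hinged) round-rod bail in its middle yz plane. Origin at the centre of its underside, z up. Hangs with the bar along the stand's y.
- bail_bar (a point): Middle of the bail's top bar, 150 mm above the tote's underside. The bar is round, 10 mm in diameter, along the tote's y, straight to 64 mm either side of this point; the upright legs stand at 76 mm. The hook holds it at the middle (the bar may lie up to 4 mm off centre), so it can be gripped about 42 mm to either side.
- tray: Low plywood tray fixed to the bench, 155 (x) x 225 (y) mm outside, rim 26 mm high, walls 8 mm, floor 8 mm thick. Origin at the centre of its underside on the bench. The tote goes in with its long side along the tray's long side (y); either way round.
- tray_in (a point): Centre of the tray's inner floor, 8 mm above the bench; inner floor 139 x 209 mm.
- mallet: Bystander: mallet with a 260 mm wooden handle, lying.
- rivet_jar: Bystander: standing jar, 56 mm in diameter, 75 mm high.
- folding_rule: Bystander: folded yellow rule, 235 x 34 x 16 mm.
- cartridge: Bystander: white sealant cartridge, 50 mm in diameter, 260 mm long, lying.
- gutter_bracket: Bystander: steel half-round gutter bracket, 66 mm high, standing on its edge like an arch.
- snips: Bystander: tin snips, 220 mm long, lying.
Mind the look-alikes: they are no part of the job. Of the things that look like the tote, the larger one is meant.

How it is judged:
By the outcome, as a careful person would: the job done as asked, in the order asked, and still so for the second after the job is handed in, with the robot touching nothing.
It also fails if it takes over 70 s, if anything falls off the work surface, if the arm or the gripper's body presses on something with over 40 N, if the wrist force passes 120 N, or if a joint passes its speed limit or range.

### The arm

A 6-joint arm with a two-finger parallel gripper is mounted at the origin on the work surface. World frame = base frame: x ahead of the robot, y to its left, z up, the work surface at z = 0. Lengths are in mm, angles in rad, forces in N, time in s.
With the tool pointing down it reaches from about 375 to 925 mm from the base axis. Payload 5.7 kg.
Tool frame: the origin (TCP) lies at the very end of the fingers, on their centre line; the grasp point (between the pads) lies 19 mm behind it; z points along the fingers, x is the direction in which the jaws open and shut, and the axes are right-handed (so a half turn about z gives the same grasp; the last joint's range is limited). The gripper opens to 88 mm and grips with 3 to 60 N. Pads are 20 mm wide; open, the fingers measure 115 mm over their backs; the gripper's body (75 mm by 178 mm) begins 61 mm behind the grasp point.
Start: joints at [1.194, 0.359, 1.51, -0, 1.272, -0.115], TCP at [155.285, 579.524, 222.623] pointing down, gripper open.
Joint ranges: [-2.97, 2.97], [-1.01, 2.36], [0.21, 2.38], [-0.96, 4.11], [0.2, 2.71], [-2.98, 2.98]. Speed limits (rad/s): [2.39, 2.39, 3.14, 3.14, 3.14, 3.14].

### API

Orientations are given as a unit quaternion [x, y, z, w].
In Python, from workcell import telemetry, eyes, workorder gives the robot as it stands. The module is installed in compiled form; this text tells all that it offers.
- The arm moves only by the tool arm_command, never from a script. Its argument "plan" is a list of rows, each an object with "dp": the shift along the tool's x, y, z each as a share of 0.03 m, from -1 to 1, a list of three; "turn": the turn about the tool's z as a share of 8 degrees, from -1 to 1. In form: [{"dp": [x, y, z], "turn": turn}, ...]. A call has 1 to 10 rows; each row shifts and turns the commanded pose from where the row before left it, along the tool's axes as they then stand; what a row does not reach is not made up. A row lasts 1/10 s, in which the tool goes at most 50 mm and 8.59 degrees, less where a joint would pass 70% of its speed; a pose out of reach is approached as far as the arm can. A call with a number of a shift or a turn outside -1 to 1 is refused whole. A call with a gripper value outside its range is refused whole. "hand" is the gripper command: -1 is shut, 1 is fully open, values between are in proportion, set as the call begins (left out, the last holds). The fingers move at their own pace and stop on an object; "grip_force" is the grip in N (left out, the last holds). Time passes only in rows, so rows that do not move let the fingers close. It gives the time, the measured TCP pose, the force and the opening at its end, in the units of the state.
- telemetry.get_state(): the state, without advancing time (a new reading comes with each control period).
- eyes.grab_frame(name): name is "scene" or "top" or "wrist"; returns the picture (384x512x3 uint8, red, green, blue); there is no depth.
- eyes.camera_model(name): a dict with "fx", "fy", "cx", "cy" (pixels), "k1" (the pictures are not rectified: a ray, as slopes to the right and down, at radius r is drawn at 1 + k1 r^2 times it, then the intrinsics apply), "origin" and "rotation" of the camera in the world. Camera axes: x right, y up, looking along -z (the intrinsics and any distortion apply to the point x, -y, -z); pixel columns grow to the right and rows downward; lengths in mm; the calibration is good to about 2 mm. A picture is of the moment at which its call begins: read the wrist's pose just before it. camera_model takes no time and is no camera call; for the wrist camera it gives the pose at the moment of the call.
- workorder.hand_in(): hands the job in, once; it reports no verdict.
The state is a dict: "t": time; "joint_pos": joint angles; "joint_vel": joint speeds; "effort": joint torques, N m; "ee_pos": TCP position; "eef_rot": TCP orientation; "ft_force": force on the tool from outside, world axes, zero at the start; "moment": the same for the moment, N m; "finger_gap": opening from 0.0 (shut) to 1.0 (fully open).
Only numpy, scipy, OpenCV 4.12 (cv2) and the standard library are available. Lean on these libraries where they do the work, as an engineer would, in place of code of your own. Each camera call takes 0.05 s, during which the arm holds its last target.

## Working session

There is one attempt and no reset: what is moved stays moved. The work goes in short steps, Python scripts to look and compute and a tool call to move; the robot and the scene stay as the last step left them, time stands still between calls to the robot, and variables do not carry over. Pictures are saved under pics/ and viewed, and the job is handed in when it is done.

Besides the shell and the picture viewer there is one more tool, called after "Emit:" as a command line: name --argument value ..., lists and objects as JSON in quotes. arm_command: Moves the arm, as the interface text tells. Its arguments: {"type":"object","properties":{"plan":{"type":"array","items":{"type":"object","properties":{"dp":{"type":"array","items":{"type":"number","minimum":-1,"maximum":1}},"turn":{"type":"number","minimum":-1,"maximum":1}}}},"hand":{"type":"number"},"grip_force":{"type":"number"}},"required":["plan"]}

```bash
mkdir -p pics
python3 - <<'E'
from workcell import telemetry, eyes
import cv2,numpy as np
s=telemetry.get_state();print(s)
for n in ["scene","top","wrist"]:
    m=eyes.camera_model(n);print(n,m)
    f=eyes.grab_frame(n);cv2.imwrite(f"pics/{n}0.png",cv2.cvtColor(f,cv2.COLOR_RGB2BGR))
E
```

```text
{'t': 0.0, 'joint_pos': array([ 1.19389007e+00,  3.59480175e-01,  1.51141653e+00,  2.75575461e-05,
        1.27245883e+00, -1.15129007e-01]), 'joint_vel': array([-0.00034686,  0.000845  , -0.00275391, -0.00015341, -0.00115627,
        0.00117833]), 'effort': array([ 2.93762405e-04, -5.15366006e+01, -2.70729500e+01,  6.75241090e-02,
        3.50802450e-02, -1.50469214e-04]), 'ee_pos': array([155.04586801, 578.9306017 , 221.83040436]), 'eef_rot': array([ 7.93348767e-01,  6.08766751e-01, -7.63062024e-04,  4.41414544e-04]), 'ft_force': array([ 0.1612457 , -0.12077635, -0.61770882]), 'moment': array([-0.00490305, -0.02036885, -0.03097837]), 'finger_gap': 0.9973887176383771}
scene {'fx': 441.8008559503364, 'fy': 441.8008559503364, 'cx': 263.04627971705656, 'cy': 196.07274461214317, 'k1': -0.005425745110930866, 'origin': array([1337.29569492,  131.50073895, 1301.2839567 ]), 'rotation': array([0.20426362, 0.24130649, 0.71369652, 0.62504786])}
top {'fx': 349.04723418669175, 'fy': 349.04723418669175, 'cx': 252.41591816741283, 'cy': 191.01536344099517, 'k1': -0.03875847007747063, 'origin': array([ 413.56565574,  -11.72847493, 1250.01816551]), 'rotation': array([ 0.02834726, -0.01459373, -0.70450704,  0.70898045])}
wrist {'fx': 279.1072651249499, 'fy': 279.1072651249499, 'cx': 257.8546207113604, 'cy': 194.19045620198207, 'k1': 0.018064032450990142, 'origin': array([ 90.55244674, 596.22302497, 383.73003438]), 'rotation': array([-0.09907461, -0.07463743,  0.60434298,  0.78700892])}
```

View pics/scene0.png

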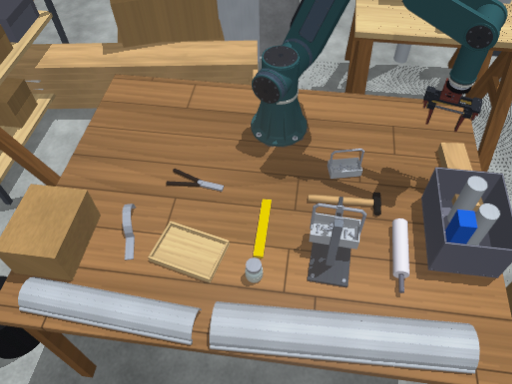

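View pics/top0.png

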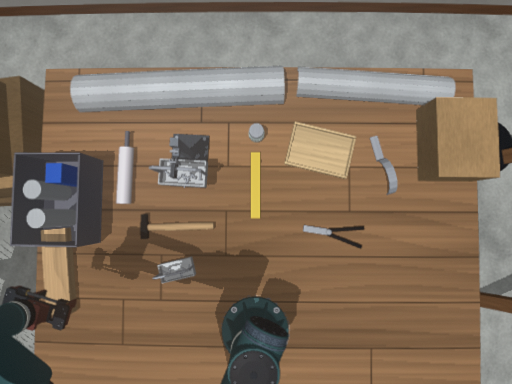

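View pics/wrist0.png

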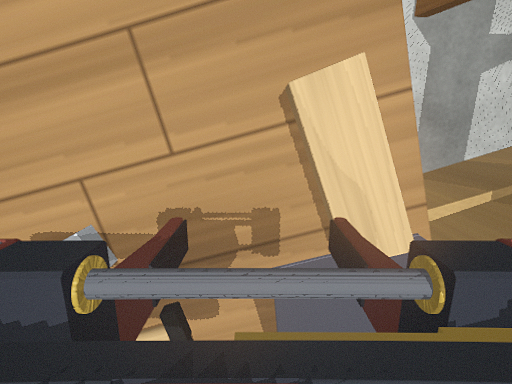

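```bash
cat > h.py <<'E'
import numpy as np,cv2
from scipy.spatial.transform import Rotation as R
from workcell import telemetry, eyes
def ray(m,u,v):
    x=(u-m['cx'])/m['fx'];y=(v-m['cy'])/m['fy']
    a,b=x,y
    for _ in range(20):
        k=1+m['k1']*(a*a+b*b);a,b=x/k,y/k
    d=R.from_quat(m['rotation']).apply([a,-b,-1]);return np.array(m['origin']),d/np.linalg.norm(d)
def plane(m,u,v,z):
    o,d=ray(m,u,v);return o+d*(z-o[2])/d[2]
def proj(m,p):
    q=R.from_quat(m['rotation']).inv().apply(np.asarray(p,float)-m['origin'])
    a,b=q[0]/-q[2],-q[1]/-q[2];k=1+m['k1']*(a*a+b*b)
    return np.array([m['cx']+m['fx']*a*k,m['cy']+m['fy']*b*k])
def tri(rs):
    A=np.zeros((3,3));b=np.zeros(3)
    for o,d in rs:
        P=np.eye(3)-np.outer(d,d);A+=P;b+=P@o
    p=np.linalg.solve(A,b);return p,[np.linalg.norm((np.eye(3)-np.outer(d,d))@(p-o)) for o,d in rs]
def grab(n,f):
    m=eyes.camera_model(n);im=cv2.cvtColor(eyes.grab_frame(n),cv2.COLOR_RGB2BGR);cv2.imwrite(f,im);return m,im
def crop(im,x0,x1,y0,y1,s,f):
    cv2.imwrite(f,cv2.resize(im[y0:y1,x0:x1],None,fx=s,fy=s,interpolation=cv2.INTER_CUBIC))
E
python3 - <<'E'
from h import *
a=cv2.imread('pics/scene0.png');b=cv2.imread('pics/top0.png')
crop(a,290,390,180,300,5,'pics/s1.png');crop(b,140,220,120,200,7,'pics/t1.png')
crop(a,140,240,210,290,7,'pics/s2.png');crop(b,275,365,110,190,7,'pics/t2.png')
E
```

```text
(no output)
```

View pics/s1.png

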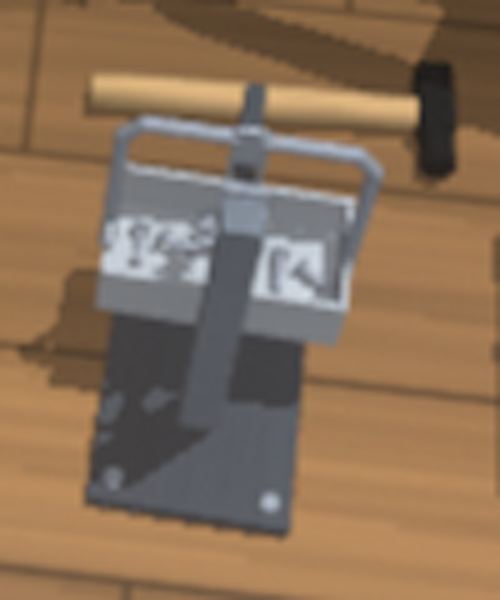

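View pics/t1.png

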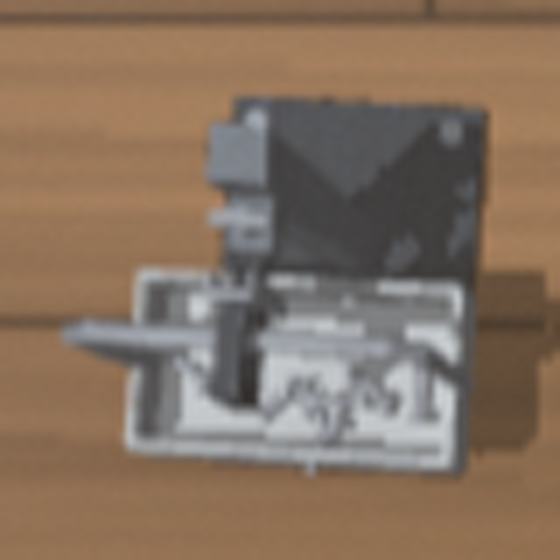

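View pics/s2.png

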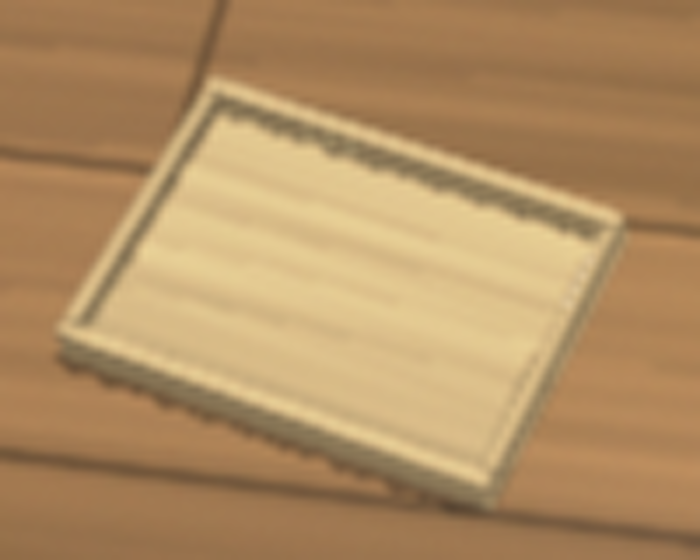

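View pics/t2.png

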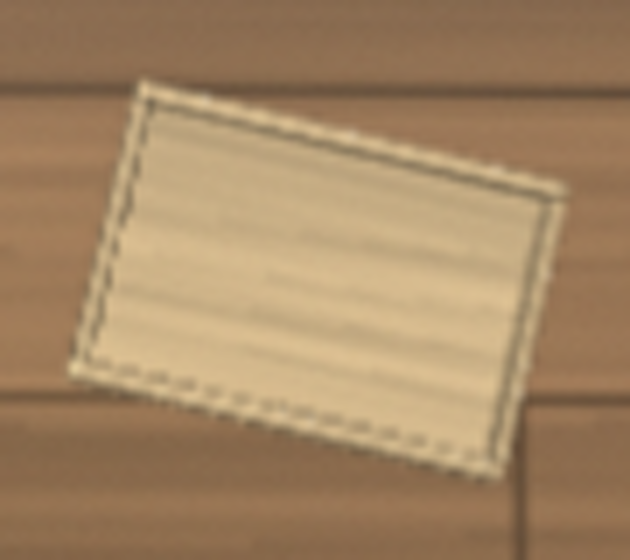

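```bash
cat >> h.py <<'E'
class C:  # crop->pixel
    def __init__(s,x0,y0,k): s.x0,s.y0,s.k=x0,y0,k
    def __call__(s,x,y): return s.x0+(x+.5)/s.k-.5, s.y0+(y+.5)/s.k-.5
E
python3 - <<'E'
from h import *
ms,mt=eyes.camera_model('scene'),eyes.camera_model('top')
s1,t1,s2,t2=C(290,180,5),C(140,120,7),C(140,210,7),C(275,110,7)
print('tray top'); P=[plane(mt,*t2(*q),26) for q in [(140,80),(568,188),(500,480),(68,375)]]
Q=[plane(ms,*s2(*q),26) for q in [(62,330),(492,485),(626,222),(213,80)]]
print('scene: near-left, near-right, far-right, far-left')
for p in P:print(p.round(1))
for p in Q:print(p.round(1))
for X in (P,Q):
    print('c',np.mean(X,0).round(1))
    for i in range(4):
        d=X[(i+1)%4]-X[i];print(np.linalg.norm(d).round(1),np.degrees(np.arctan2(d[1],d[0])).round(2))
print('plate')
for q in [(237,100),(487,110)]: print(plane(mt,*t1(*q),12).round(1))
for q in [(87,500),(288,530),(303,345)]: print(plane(ms,*s1(*q),12).round(1))
print('post top z245 top', plane(mt,*t1(238,155),245).round(1))
print('post top? scene', plane(ms,*s1(246,215),245).round(1))
print('bar')
for z in(215,):
  for q in [(75,330),(425,348),(150,335),(340,345)]: print('t',plane(mt,*t1(*q),z).round(1))
  for q in [(143,122),(365,158),(250,135)]: print('s',plane(ms,*s1(*q),z).round(1))
E
```

```text
tray top
scene: near-left, near-right, far-right, far-left
[ 738.3 -135.9   26. ]
[ 683.8 -352.3   26. ]
[ 535.1 -316.2   26. ]
[587.1 -99.4  26. ]
[ 686.3 -350.    26. ]
[ 738.1 -133.3   26. ]
[594.1 -98.1  26. ]
[ 540.1 -316.2   26. ]
c [ 636.1 -226.    26. ]
223.2 -104.13
153.0 166.34
223.0 76.53
155.5 -13.57
c [ 639.7 -224.4   26. ]
222.8 76.56
148.2 166.26
224.7 -103.9
150.0 -13.02
plate
[694.3 299.8  12. ]
[689.1 170.   12. ]
[693.6 172.1  12. ]
[697.8 299.6  12. ]
[561.6 306.5  12. ]
post top z245 top [618.1 240.2 245. ]
post top? scene [620.3 241.1 245. ]
bar
t [548.  316.8 215. ]
t [540.7 165.2 215. ]
t [545.9 284.1 215. ]
t [541.9 201.8 215. ]
s [540.3 180.2 215. ]
s [549.9 313.3 215. ]
s [541.7 244.7 215. ]
```

Emit:
arm_command --plan '[{"dp":[0,0,-0.4],"turn":0.97},{"dp":[0,0,-0.4],"turn":0.97},{"dp":[0,0,-0.4],"turn":0.97},{"dp":[0,0,-0.4],"turn":0.97},{"dp":[0,0,-0.4],"turn":0.97},{"dp":[0,0,-0.4],"turn":0.97},{"dp":[0,0,-0.4],"turn":0.97},{"dp":[0,0,-0.4],"turn":0.97},{"dp":[0,0,-0.4],"turn":0.97},{"dp":[0,0,-0.4],"turn":0.95}]' --hand 1 --grip_force 60

```text
t: 1.15
ee_pos: [155.2, 579.2, 342.7]
eef_rot: [1.0, -0.024, -0.0, 0.0]
ft_force: [-0.5, 0.7, -0.3]
finger_gap: 0.996
```

Emit:
arm_command --plan '[{"dp":[0.4,0.35,0]},{"dp":[0.7,0.63,0]},{"dp":[0.7,0.63,0]},{"dp":[0.7,0.63,0]},{"dp":[0.7,0.63,0]},{"dp":[0.7,0.63,0]},{"dp":[0.7,0.63,0]},{"dp":[0.7,0.63,0]},{"dp":[0.7,0.63,0]},{"dp":[0.7,0.63,0]}]'

```text
$.plan[0]: bad value
```

Emit:
arm_command --plan '[{"dp":[0.7,0.63,0]},{"dp":[0.7,0.63,0]},{"dp":[0.7,0.63,0]},{"dp":[0.7,0.63,0]},{"dp":[0.7,0.63,0]},{"dp":[0.7,0.63,0]},{"dp":[0.7,0.63,0]},{"dp":[0.7,0.63,0]},{"dp":[0.7,0.63,0]},{"dp":[0,0,0]}]'

```text
$.plan[0]: bad value
```

Run:
```python
from h import *
s=telemetry.get_state();x=R.from_quat(s['eef_rot']).as_matrix();print(s['t'],s['ee_pos'],np.degrees(np.arctan2(x[1,0],x[0,0])),s['ft_force'],x[:,2])
m,im=grab('wrist','pics/w1.png');crop(im,0,512,0,384,1.5,'pics/w1b.png');print(m)
```

```text
1.15 [155.16510192 579.24657949 342.71719172] -2.7563008115908274 [-0.54238312  0.70873727 -0.31426776] [-3.46489815e-04 -8.97992277e-04 -9.99999537e-01]
{'fx': 279.1072651249499, 'fy': 279.1072651249499, 'cx': 257.8546207113604, 'cy': 194.19045620198207, 'k1': 0.018064032450990142, 'origin': array([158.1063624 , 645.64963569, 504.48240411]), 'rotation': array([-0.12431306,  0.00252299, -0.02371701,  0.99195635])}
```

View pics/w1b.png

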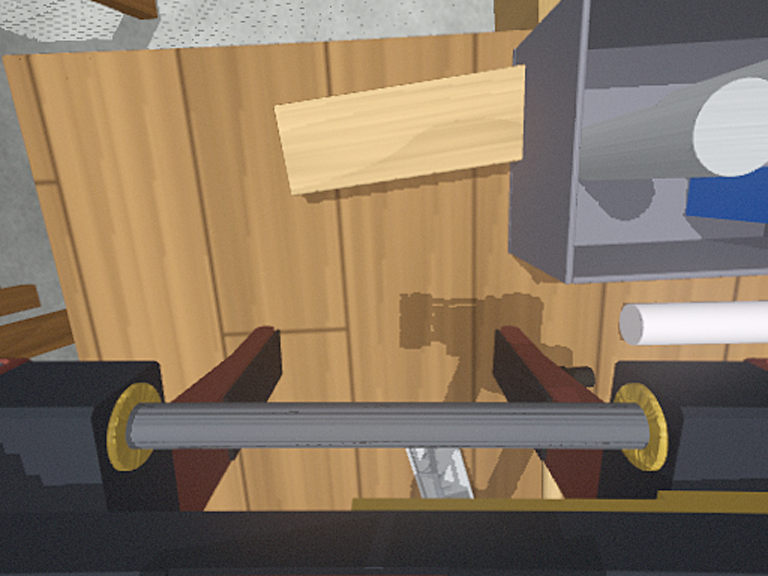

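The wrist picture shows the bin to the right, away from my path, and only the left gripper parts in view. Rows need a "turn" entry, so I am resending with it.

Emit:
arm_command --plan '[{"dp":[0.4,0.35,0],"turn":-0.05},{"dp":[0.7,0.63,0],"turn":0},{"dp":[0.7,0.63,0],"turn":0},{"dp":[0.7,0.63,0],"turn":0},{"dp":[0.7,0.63,0],"turn":0},{"dp":[0.7,0.63,0],"turn":0},{"dp":[0.7,0.63,0],"turn":0},{"dp":[0.7,0.63,0],"turn":0},{"dp":[0.7,0.63,0],"turn":0},{"dp":[0.7,0.63,0],"turn":0}]'

```text
t: 2.2
ee_pos: [350.1, 390.7, 342.1]
eef_rot: [1.0, -0.016, -0.0, 0.0]
ft_force: [-0.3, -1.1, 0.2]
finger_gap: 0.999
```

Emit:
arm_command --plan '[{"dp":[0.7,0.63,0],"turn":0},{"dp":[0.7,0.63,0],"turn":0},{"dp":[0.7,0.63,0],"turn":0},{"dp":[0.7,0.63,0],"turn":0},{"dp":[0.7,0.63,0],"turn":0},{"dp":[0.7,0.63,0],"turn":0},{"dp":[0.7,0.63,0],"turn":0},{"dp":[0.7,0.63,0],"turn":0},{"dp":[0.7,0.63,0],"turn":0},{"dp":[0.5,0.5,0],"turn":0}]'

```text
t: 3.2
ee_pos: [547.9, 198.2, 341.9]
eef_rot: [1.0, -0.017, -0.0, 0.0]
ft_force: [0.3, 0.6, -0.2]
finger_gap: 1.001
```

Run:
```python
from h import *
s=telemetry.get_state();x=R.from_quat(s['eef_rot']).as_matrix();print(s['t'],s['ee_pos'],np.degrees(np.arctan2(x[1,0],x[0,0])),s['ft_force'],x[:,2])
m,im=grab('wrist','pics/w2.png');crop(im,0,512,0,384,1.5,'pics/w2b.png');print(m)
```

```text
3.2 [547.88049015 198.23745607 341.88105184] -1.9257755431741639 [ 0.2636938   0.55517647 -0.24445098] [-6.23445841e-04 -5.25366113e-04 -9.99999668e-01]
{'fx': 279.1072651249499, 'fy': 279.1072651249499, 'cx': 257.8546207113604, 'cy': 194.19045620198207, 'k1': 0.018064032450990142, 'origin': array([549.88262864, 264.61796475, 503.66118416]), 'rotation': array([-0.12417189,  0.00177239, -0.01648853,  0.99212213])}
```

View pics/w2b.png

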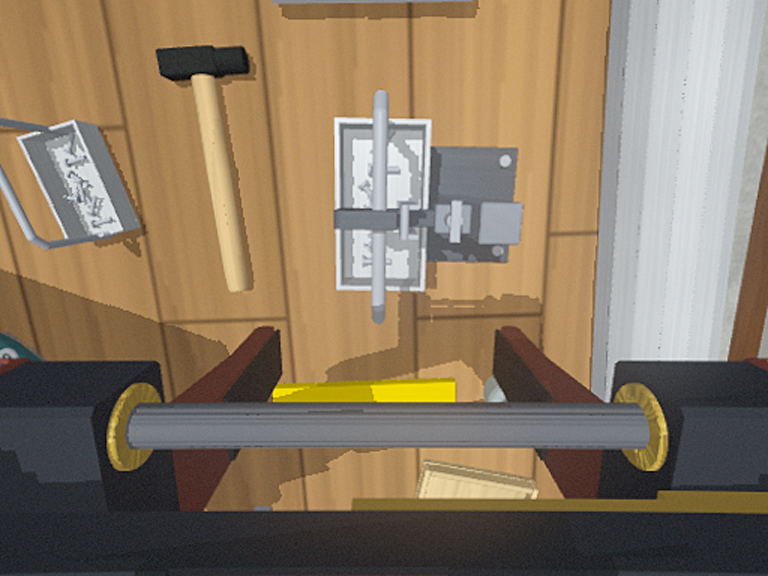

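Run:
```python
from h import *
im=cv2.imread('pics/w2.png');crop(im,215,355,55,220,4.5,'pics/w2c.png')
```

```text
(no output)
```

View pics/w2c.png

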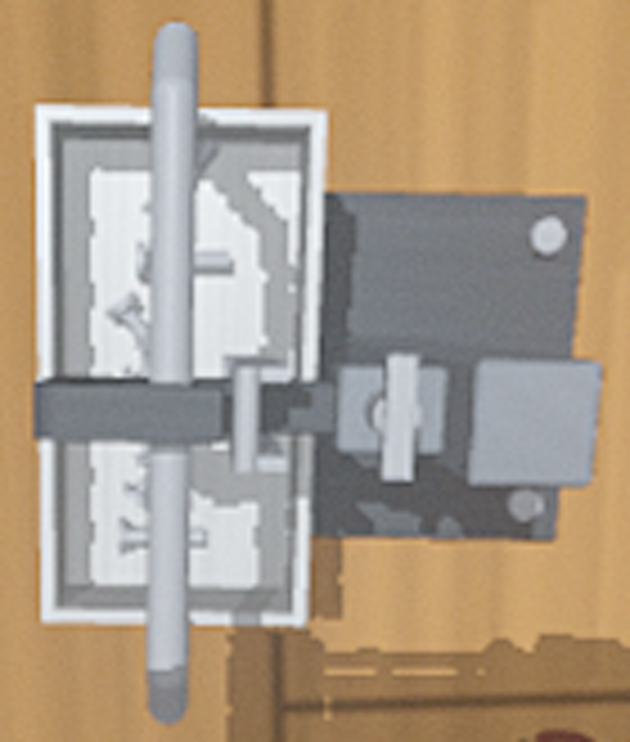

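Run:
```python
from h import *
s=telemetry.get_state();m=eyes.camera_model('wrist');c=C(215,55,4.5)
for n,q,z in [('barN',(174,90),215),('bar+',(172,340),215),('bar-',(168,480),215),('barS',(168,640),215),('legN',(176,40),215),('legS',(168,705),215),('pointend',(223,410),236),('hook N',(100,380),236),('hook S',(100,441),236),('tipfront',(35,410),236),('keepfr',(235,415),247),
 ('keepN',(245,358),247),('keepS',(245,473),247)]+[('post',q,245) for q in [(480,360),(602,362),(593,487),(470,482)]]:
    print(n,plane(m,*c(*q),z).round(1))
for q in [(480,360),(602,362),(593,487),(470,482)]: pass
print('post c',np.mean([plane(m,*c(*q),245) for q in [(480,360),(602,362),(593,487),(470,482)]],0))
```

```text
barN [549.5 307.4 215. ]
bar+ [547.  255.6 215. ]
bar- [544.9 224.3 215. ]
barS [543.4 186.3 215. ]
legN [550.3 317.1 215. ]
legS [542.7 170.1 215. ]
pointend [557.5 241.5 236. ]
hook N [532.  248.6 236. ]
hook S [531.3 235.9 236. ]
tipfront [518.  242.8 236. ]
keepfr [559.7 241.3 247. ]
keepN [562.  252.4 247. ]
keepS [561.4 229.5 247. ]
post [609.3 250.3 245. ]
post [633.7 249.  245. ]
post [633.1 223.8 245. ]
post [607.8 225.7 245. ]
post c [620.96855098 237.19611015 245.        ]
```

The wrist view shows the bar at crop column 170, the hook point's end at 223 and the keeper at 235–255. The bar is at x≈545.7, the point's end is about 11.5 mm behind it, and the hook is at y≈242. I'll go down at y≈198.

Emit:
arm_command --plan '[{"dp":[-0.13,0,0.4],"turn":0.1},{"dp":[0,0,0.6],"turn":0},{"dp":[0,0,0.6],"turn":0},{"dp":[0,0,0.6],"turn":0},{"dp":[0,0,0.6],"turn":0},{"dp":[0,0,0.6],"turn":0},{"dp":[0,0,0.6],"turn":0},{"dp":[0,0,0.5],"turn":0},{"dp":[0,0,0.35],"turn":0},{"dp":[0,0,0],"turn":0}]'

```text
t: 4.25
ee_pos: [540.6, 200.1, 195.1]
eef_rot: [1.0, -0.024, -0.002, 0.0]
ft_force: [-0.3, -0.0, -0.5]
finger_gap: 1.002
```

Run:
```python
from h import *
s=telemetry.get_state();x=R.from_quat(s['eef_rot']).as_matrix();print(s['t'],s['ee_pos'],np.degrees(np.arctan2(x[1,0],x[0,0])),s['ft_force'],x[:,2])
m,im=grab('wrist','pics/w3.png');crop(im,0,512,0,384,1.5,'pics/w3b.png')
m,im=grab('scene','pics/s3.png');crop(im,290,420,130,300,3.5,'pics/s3b.png')
```

```text
4.25 [540.64853635 200.05509965 195.11947592] -2.769544695782957 [-0.27458316 -0.01510516 -0.47093019] [-4.07366519e-03 -7.54204550e-04 -9.99991418e-01]
```

View pics/w3b.png

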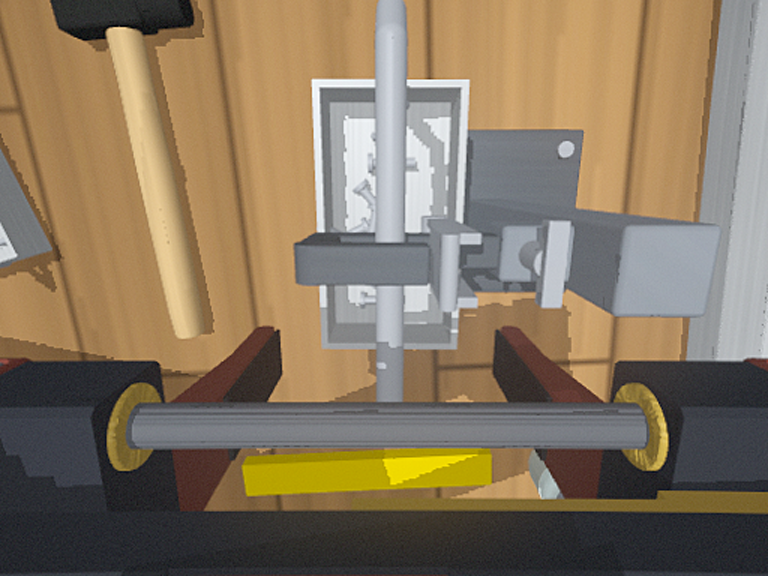

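View pics/s3b.png

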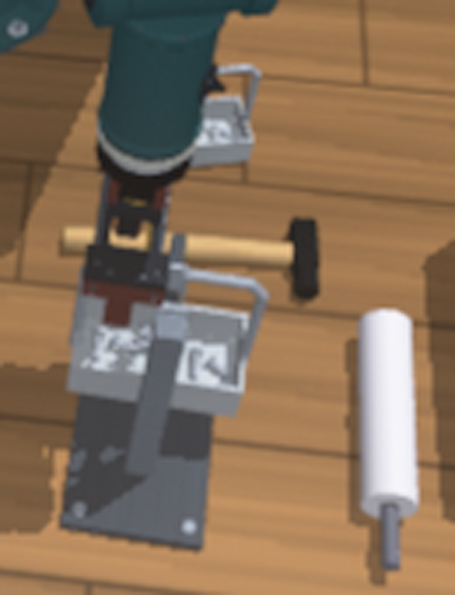

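Emit:
arm_command --plan '[{"dp":[0,0,0],"turn":0},{"dp":[0,0,0],"turn":0}]'

```text
t: 4.55
ee_pos: [543.6, 199.9, 198.0]
eef_rot: [1.0, -0.025, 0.001, -0.0]
ft_force: [0.0, 0.5, 0.0]
finger_gap: 0.998
```

Run:
```python
from h import *
m,im=grab('wrist','pics/w4.png')
s=telemetry.get_state();print(s['ee_pos'],s['eef_rot'])
c=C(0,0,1.5)
for q in [(392,60),(389,330)]:
    print(plane(m,*c(*q),215))
```

```text
[543.52611877 199.85388957 197.91336873] [ 9.99692852e-01 -2.47728272e-02  6.93015614e-04 -1.65838404e-04]
[550.0685284  303.69306681 215.        ]
[544.88267929 214.9305987  215.        ]
```

Emit:
arm_command --plan '[{"dp":[0.02,0.06,0.07],"turn":0},{"dp":[0,0,0],"turn":0},{"dp":[0,0,0],"turn":0}]'

```text
t: 4.9
ee_pos: [543.5, 197.7, 195.0]
eef_rot: [1.0, -0.025, -0.0, 0.0]
ft_force: [0.0, 0.4, 0.5]
finger_gap: 0.999
```

Emit:
arm_command --plan '[{"dp":[0,0,0],"turn":0},{"dp":[0,0,0],"turn":0},{"dp":[0,0,0],"turn":0},{"dp":[0,0,0],"turn":0},{"dp":[0,0,0],"turn":0},{"dp":[0,0,0],"turn":0},{"dp":[0,0,0],"turn":0},{"dp":[0,0,0],"turn":0},{"dp":[0,0,0],"turn":0},{"dp":[0,0,0],"turn":0}]' --hand -1 --grip_force 55

```text
t: 5.9
ee_pos: [543.4, 197.8, 195.0]
eef_rot: [1.0, -0.025, -0.0, 0.0]
ft_force: [0.5, -0.7, 0.4]
finger_gap: 0.125
```

Run:
```python
from h import *
s=telemetry.get_state();print(s['t'],s['ee_pos'],s['eef_rot'],s['ft_force'],s['moment'],s['finger_gap'])
m,im=grab('wrist','pics/w5.png');crop(im,150,400,50,320,2.2,'pics/w5b.png')
```

```text
5.9 [543.39474191 197.83843271 195.01279003] [ 9.99693270e-01 -2.47654192e-02 -1.73703447e-04  1.01294271e-04] [ 0.51584362 -0.70293207  0.42094989] [-0.18611605  0.15870734  0.00365397] 0.12477272600619264
```

View pics/w5b.png

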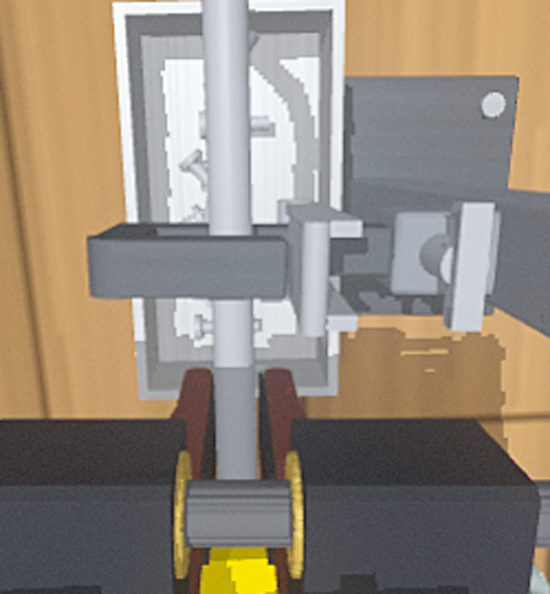

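The bar is held (11 mm opening), with the hook and keeper clear of the fingers. I'll unload the seat slightly, then press back in small steps.

Emit:
arm_command --plan '[{"dp":[0,0,-0.05],"turn":0},{"dp":[0,0,-0.03],"turn":0},{"dp":[0,0,0],"turn":0},{"dp":[0,0,0],"turn":0}]'

```text
t: 6.35
ee_pos: [543.3, 197.8, 197.1]
eef_rot: [1.0, -0.025, -0.0, 0.0]
ft_force: [0.4, 0.8, -5.6]
finger_gap: 0.101
```

Emit:
arm_command --plan '[{"dp":[0.08,0,0],"turn":0},{"dp":[0.08,0,0],"turn":0},{"dp":[0.08,0,0],"turn":0},{"dp":[0,0,0],"turn":0},{"dp":[0,0,0],"turn":0}]'

```text
t: 6.85
ee_pos: [550.7, 197.5, 197.4]
eef_rot: [1.0, -0.025, -0.0, 0.0]
ft_force: [-0.5, -0.5, -4.0]
finger_gap: 0.096
```

Emit:
arm_command --plan '[{"dp":[0.06,0,0],"turn":0},{"dp":[0.06,0,0],"turn":0},{"dp":[0,0,0],"turn":0},{"dp":[0,0,0],"turn":0}]'

```text
t: 7.25
ee_pos: [553.6, 197.3, 197.2]
eef_rot: [1.0, -0.025, -0.001, 0.0]
ft_force: [-4.2, -0.3, -2.6]
finger_gap: 0.097
```

Emit:
arm_command --plan '[{"dp":[0.06,0,0],"turn":0},{"dp":[0.06,0,0],"turn":0},{"dp":[0,0,0],"turn":0},{"dp":[0,0,0],"turn":0}]'

```text
t: 7.65
ee_pos: [556.7, 197.1, 197.1]
eef_rot: [1.0, -0.025, -0.001, 0.0]
ft_force: [-6.3, 0.5, -2.0]
finger_gap: 0.102
```

Emit:
arm_command --plan '[{"dp":[0.05,0,0],"turn":0},{"dp":[0.05,0,0],"turn":0},{"dp":[0,0,0],"turn":0},{"dp":[0,0,0],"turn":0}]'

```text
t: 8.05
ee_pos: [559.1, 197.0, 197.0]
eef_rot: [1.0, -0.025, -0.002, 0.0]
ft_force: [-6.8, 0.8, -2.9]
finger_gap: 0.096
```

Emit:
arm_command --plan '[{"dp":[0.05,0,0],"turn":0},{"dp":[0,0,0],"turn":0},{"dp":[0,0,0],"turn":0}]'

```text
t: 8.35
ee_pos: [560.3, 196.9, 196.9]
eef_rot: [1.0, -0.025, -0.002, 0.0]
ft_force: [-7.5, -1.0, -2.1]
finger_gap: 0.1
```

Run:
```python
from h import *
m,im=grab('wrist','pics/w6.png');crop(im,150,400,50,320,2.2,'pics/w6b.png')
s=telemetry.get_state();print(s['t'],s['ee_pos'],s['ft_force'],s['moment'])
```

```text
8.4 [560.31309443 196.89535415 196.88835113] [-8.00794134  0.19862483 -1.9243684 ] [-0.16462572  1.2582687   0.31584452]
```

View pics/w6b.png

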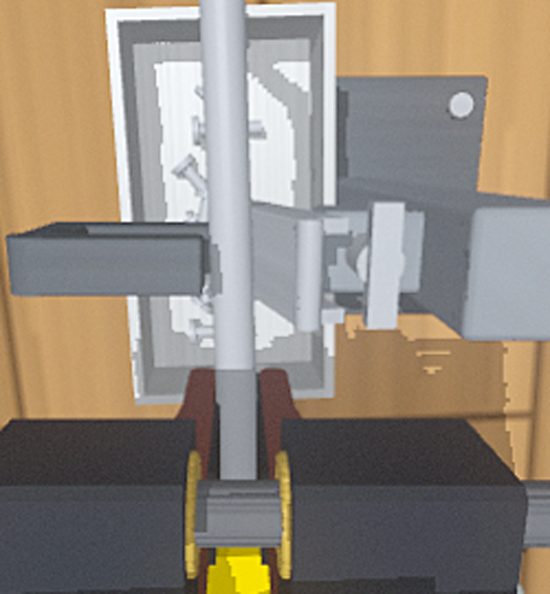

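The keeper is swung well back and the bar's front edge is almost level with the point's end (column 207–215). I'll go on in 1 mm steps.

Emit:
arm_command --plan '[{"dp":[0.04,0,0],"turn":0},{"dp":[0,0,0],"turn":0},{"dp":[0,0,0],"turn":0}]'

```text
t: 8.7
ee_pos: [560.7, 196.8, 196.7]
eef_rot: [1.0, -0.024, -0.003, 0.0]
ft_force: [-10.1, -0.5, -0.6]
finger_gap: 0.102
```

Emit:
arm_command --plan '[{"dp":[0.04,0,0],"turn":0},{"dp":[0,0,0],"turn":0},{"dp":[0,0,0],"turn":0}]'

```text
t: 9.0
ee_pos: [561.1, 196.8, 196.5]
eef_rot: [1.0, -0.024, -0.004, 0.0]
ft_force: [-10.9, 1.2, -0.7]
finger_gap: 0.101
```

Emit:
arm_command --plan '[{"dp":[0.05,0,0],"turn":0},{"dp":[0,0,0],"turn":0},{"dp":[0,0,0],"turn":0}]'

```text
t: 9.3
ee_pos: [561.5, 196.7, 196.4]
eef_rot: [1.0, -0.024, -0.005, 0.001]
ft_force: [-13.3, 0.5, 1.4]
finger_gap: 0.099
```

Run:
```python
from h import *
m,im=grab('wrist','pics/w7.png');crop(im,150,400,50,320,2.2,'pics/w7b.png')
s=telemetry.get_state();print(s['t'],s['ee_pos'],s['ft_force'],s['moment'])
```

```text
9.35 [561.52749022 196.69503198 196.33648302] [-13.34609289   1.20700157   0.3870494 ] [0.00265315 2.30419788 0.54464584]
```

View pics/w7b.png

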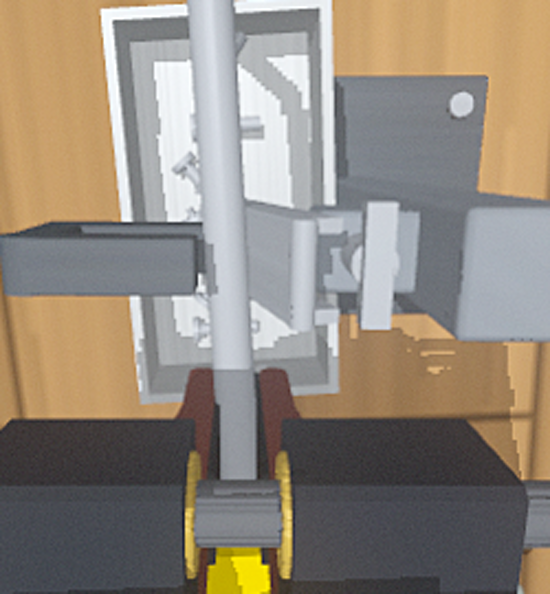

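Run:
```python
from h import *
m=eyes.camera_model('wrist');c=C(150,50,2.2)
for n,q,z in [('point end top',(206,222),236),('point end topS',(197,262),236),('barL',(213,262),217),('barR',(246,262),217),('barL2',(208,222),217),('barR2',(243,222),217),('far',(210,30),217),('near',(234,370),217),('keeper top',(292,270),246)]:
    print(n,plane(m,*c(*q),z).round(1))
```

```text
point end top [558.1 251.8 236. ]
point end topS [555.8 244.  236. ]
barL [557.9 240.8 217. ]
barR [565.6 240.4 217. ]
barL2 [557.3 250.  217. ]
barR2 [565.3 249.7 217. ]
far [560.2 290.1 217. ]
near [561.5 214.2 217. ]
keeper top [574.1 243.2 246. ]
```

Emit:
arm_command --plan '[{"dp":[0.02,0,-0.05],"turn":0.05},{"dp":[0.02,0,-0.05],"turn":0.05},{"dp":[0.02,0,-0.05],"turn":0},{"dp":[0,0,0],"turn":0}]' --grip_force 60

```text
t: 9.75
ee_pos: [561.3, 196.5, 199.2]
eef_rot: [0.999, -0.031, -0.007, 0.001]
ft_force: [-14.7, 1.3, -7.4]
finger_gap: 0.102
```

Run:
```python
from h import *
m,im=grab('wrist','pics/w8.png');crop(im,150,400,50,320,2.2,'pics/w8b.png')
s=telemetry.get_state();print(s['t'],s['ee_pos'],s['ft_force'],s['moment'])
```

```text
9.8 [561.33830512 196.47522089 199.08111442] [-15.44806728   0.43247936  -6.78591292] [-0.04650792  2.41650155  0.57608709]
```

View pics/w8b.png

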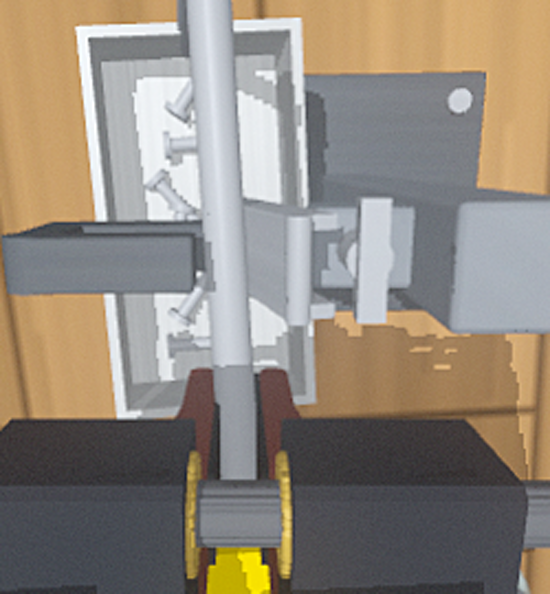

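The bar stands clear of the point's end (gap at columns 195–212) with the keeper held back. I'll keep lifting along the keeper's lean.

Emit:
arm_command --plan '[{"dp":[0.02,0,-0.08],"turn":0},{"dp":[0.02,0,-0.08],"turn":0},{"dp":[0.02,0,-0.08],"turn":0},{"dp":[0,0,0],"turn":0}]'

```text
t: 10.2
ee_pos: [563.5, 195.8, 206.6]
eef_rot: [0.999, -0.031, -0.006, 0.001]
ft_force: [-14.6, -0.7, -5.1]
finger_gap: 0.103
```

Run:
```python
from h import *
m,im=grab('wrist','pics/w9.png');crop(im,150,400,50,320,2.2,'pics/w9b.png')
s=telemetry.get_state();print(s['t'],s['ee_pos'],s['ft_force'],s['moment'])
```

```text
10.25 [563.50983264 195.75634122 206.58319944] [-15.80974792  -0.78491414  -5.66489238] [-0.420522    2.38467976  0.6091085 ]
```

View pics/w9b.png

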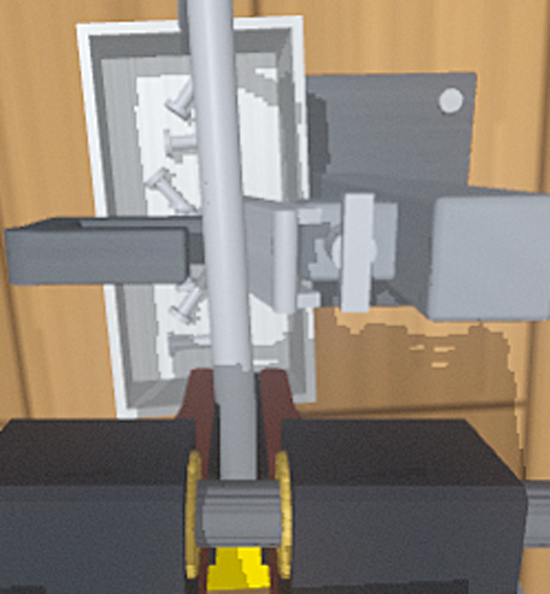

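Emit:
arm_command --plan '[{"dp":[0,0,-0.1],"turn":0},{"dp":[0,0,-0.12],"turn":0},{"dp":[0,0,-0.12],"turn":0},{"dp":[0,0,-0.12],"turn":0},{"dp":[0,0,0],"turn":0}]'

```text
t: 10.75
ee_pos: [567.1, 196.3, 221.9]
eef_rot: [1.0, -0.031, -0.003, 0.001]
ft_force: [-8.8, 0.0, -5.3]
finger_gap: 0.098
```

Run:
```python
from h import *
m,im=grab('wrist','pics/w10.png');crop(im,100,400,50,320,2.2,'pics/w10b.png')
m,im=grab('scene','pics/s10.png');crop(im,290,420,130,300,3.5,'pics/s10b.png')
s=telemetry.get_state();print(s['t'],s['ee_pos'],s['ft_force'],s['moment'])
```

```text
10.85 [567.01626188 196.27660376 221.76867042] [-8.05905567 -0.68490247 -4.80184406] [-0.271401    1.50291642  0.3592008 ]
```

View pics/w10b.png

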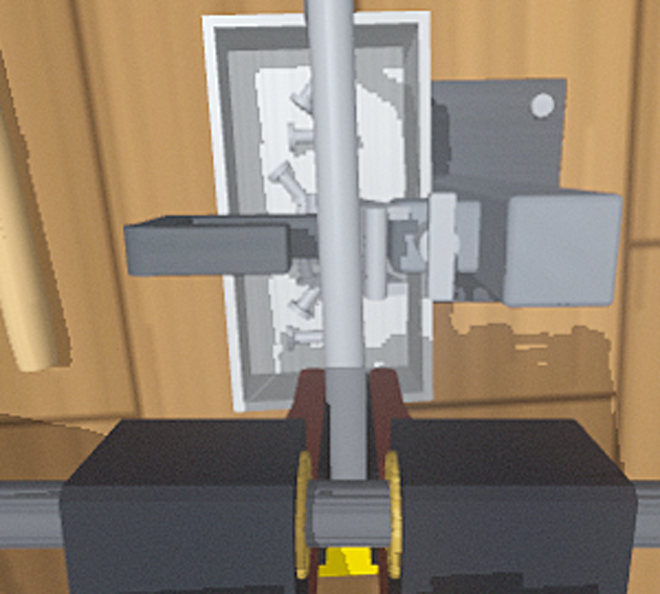

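View pics/s10b.png

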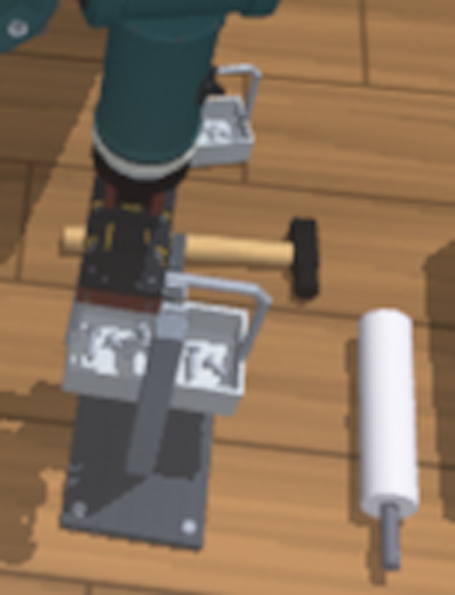

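Emit:
arm_command --plan '[{"dp":[0,0,-0.12],"turn":0},{"dp":[0,0,-0.14],"turn":0},{"dp":[0,0,-0.14],"turn":0},{"dp":[0,0,-0.14],"turn":0},{"dp":[0,0,-0.12],"turn":0},{"dp":[0,0,0],"turn":0},{"dp":[0,0,0],"turn":0}]'

```text
t: 11.55
ee_pos: [570.4, 196.4, 243.3]
eef_rot: [0.999, -0.032, 0.001, 0.0]
ft_force: [-2.6, -1.0, -2.6]
finger_gap: 0.098
```

Run:
```python
from h import *
m,im=grab('wrist','pics/w11.png');crop(im,100,400,50,320,2.2,'pics/w11b.png')
m,im=grab('scene','pics/s11.png');crop(im,290,420,130,300,3.5,'pics/s11b.png')
s=telemetry.get_state();print(s['t'],s['ee_pos'],s['ft_force'],s['moment'])
```

```text
11.65 [570.16685814 196.45596226 242.94863236] [-1.27561296 -0.29092911 -2.8294459 ] [-0.30574368  0.49894935  0.09975992]
```

View pics/w11b.png

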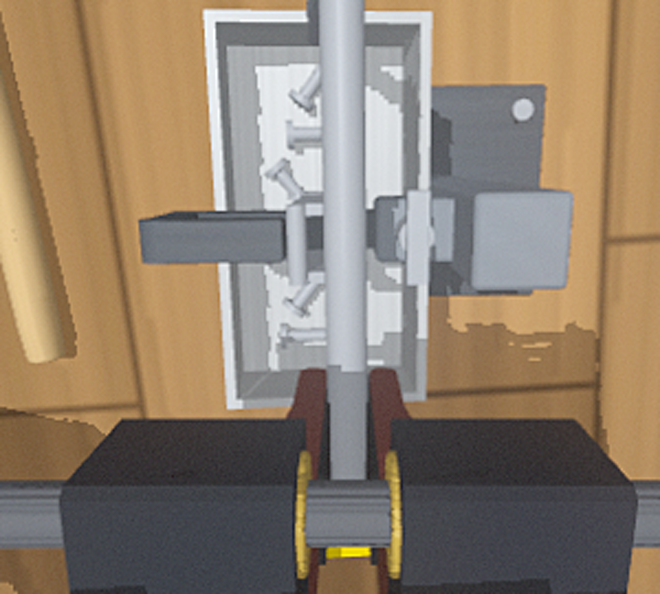

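View pics/s11b.png

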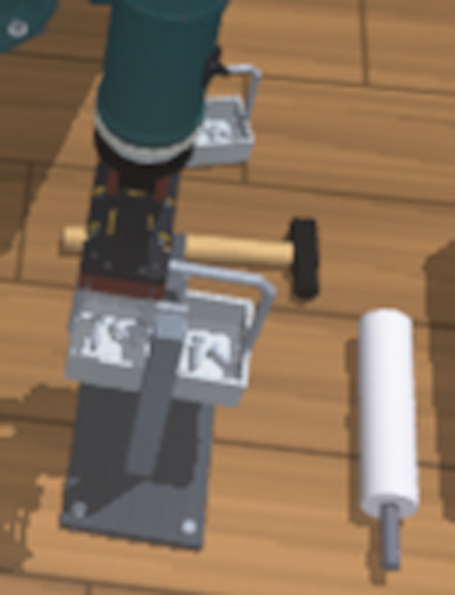

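The keeper has sprung shut and the bar is above the point and clear of it. Next I'll back out slowly toward the robot over the tip.

Emit:
arm_command --plan '[{"dp":[-0.1,0,0],"turn":0},{"dp":[-0.2,0,0],"turn":0},{"dp":[-0.3,0,0],"turn":0},{"dp":[-0.4,0,0],"turn":0},{"dp":[-0.4,0,0],"turn":0},{"dp":[-0.4,0,0],"turn":0},{"dp":[-0.3,0,0],"turn":0},{"dp":[-0.2,0,0],"turn":0},{"dp":[-0.1,0,0],"turn":0},{"dp":[0,0,0],"turn":0}]'

```text
t: 12.65
ee_pos: [497.9, 201.2, 242.9]
eef_rot: [0.999, -0.032, 0.0, 0.0]
ft_force: [0.6, -0.1, -4.0]
finger_gap: 0.098
```

Run:
```python
from h import *
s=telemetry.get_state();print(s['t'],s['ee_pos'],s['ft_force'],s['moment'])
m,im=grab('wrist','pics/w12.png');crop(im,100,512,30,320,1.8,'pics/w12b.png')
m,im=grab('scene','pics/s12.png');crop(im,290,420,130,300,3.5,'pics/s12b.png')
```

```text
12.65 [497.87837023 201.17114823 242.888509  ] [ 0.58871398 -0.12600253 -4.04261818] [-0.25862158  0.01154341 -0.00801058]
```

View pics/w12b.png

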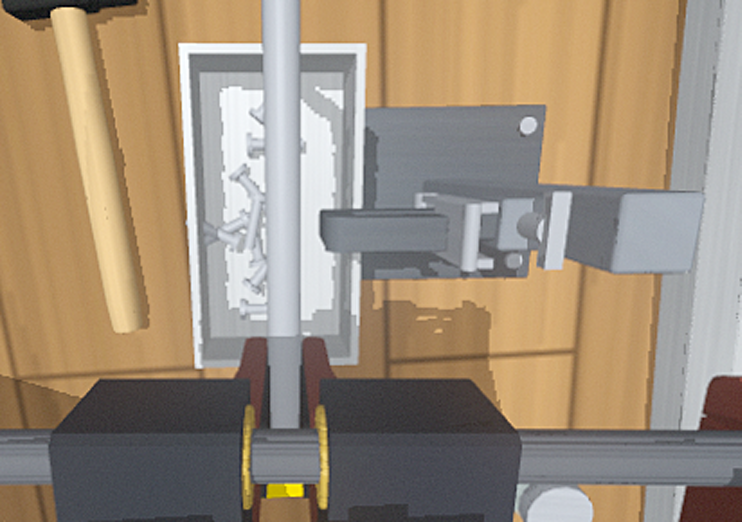

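View pics/s12b.png

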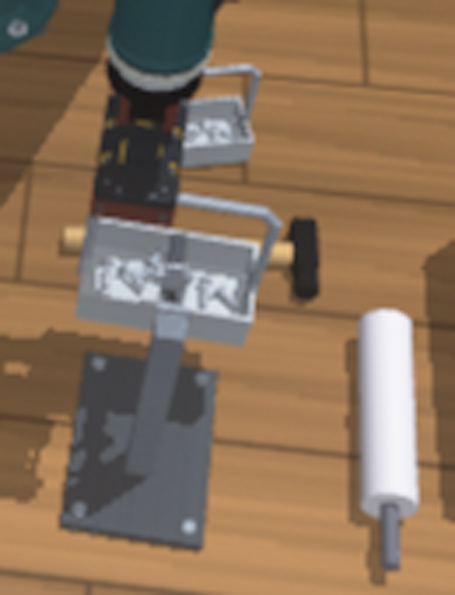

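```bash
python3 - <<'E'
from h import *
m=eyes.camera_model('wrist');ms=eyes.camera_model('scene');c=C(100,30,1.8);d=C(290,130,3.5)
for n,a,b in [('-x-y',(198,367),(95,218)),('+x-y',(358,362),(81,283)),('+x+y',(366,45),(253,313)),]:
    print(n,tri([ray(m,*c(*a)),ray(ms,*d(*b))]))
E
python3 - <<'E'
import sys;sys.path.insert(0,'.')
from h import *
im=cv2.imread('pics/s12.png');crop(im,305,375,175,235,9,'pics/s12c.png')
E
```

```text
-x-y (array([453.70982792, 173.61946926, 164.25427871]), [np.float64(2.0129304957309917), np.float64(2.0129304957310916)])
+x-y (array([533.17093322, 168.62207579, 166.63031457]), [np.float64(1.7353685886123955), np.float64(1.7353685886123984)])
+x+y (array([541.90735326, 318.78451072, 162.02516793]), [np.float64(1.364221786886244), np.float64(1.3642217868862094)])
```

View pics/s12c.png

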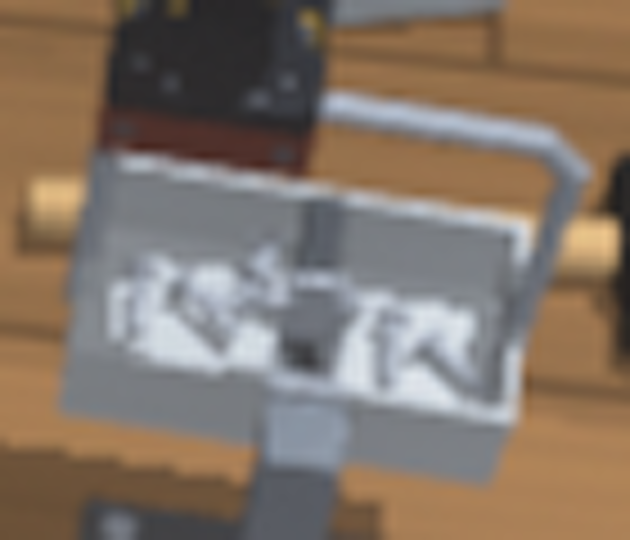

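Emit:
arm_command --plan '[{"dp":[0,0.15,0],"turn":0},{"dp":[0,0.3,0],"turn":0},{"dp":[0,0.5,0],"turn":0},{"dp":[0,0.7,0],"turn":0},{"dp":[0,0.8,0],"turn":0},{"dp":[0,0.8,0],"turn":0},{"dp":[0,0.8,0],"turn":0},{"dp":[0,0.8,0],"turn":0},{"dp":[0,0.8,0],"turn":0},{"dp":[0.15,0.8,0],"turn":0}]'

```text
t: 13.75
ee_pos: [489.2, 5.6, 242.8]
eef_rot: [0.999, -0.032, -0.0, 0.0]
ft_force: [-0.2, -0.1, -4.4]
finger_gap: 0.101
```

Emit:
arm_command --plan '[{"dp":[0.3,0.8,0],"turn":0},{"dp":[0.5,0.8,0],"turn":0},{"dp":[0.6,0.8,0],"turn":0},{"dp":[0.7,0.8,0],"turn":0},{"dp":[0.7,0.8,0],"turn":0},{"dp":[0.7,0.8,0],"turn":0},{"dp":[0.6,0.8,0],"turn":0},{"dp":[0.5,0.8,0],"turn":0},{"dp":[0.3,0.6,0],"turn":0},{"dp":[0.15,0.4,0],"turn":0.1}]'

```text
t: 14.75
ee_pos: [627.2, -226.4, 242.4]
eef_rot: [0.999, -0.04, -0.0, 0.0]
ft_force: [0.0, -0.3, -4.7]
finger_gap: 0.102
```

Emit:
arm_command --plan '[{"dp":[0.05,0.2,0],"turn":0.2},{"dp":[0,0.1,0],"turn":0.25},{"dp":[0,0,0],"turn":0.3},{"dp":[0,0,0],"turn":0.25},{"dp":[0,0,0],"turn":0.15},{"dp":[0,0,0],"turn":0},{"dp":[0,0,0],"turn":0},{"dp":[0,0,0],"turn":0}]'

```text
t: 15.55
ee_pos: [628.0, -232.4, 242.8]
eef_rot: [0.993, -0.119, -0.0, 0.0]
ft_force: [0.3, 0.9, -3.8]
finger_gap: 0.095
```

Run:
```python
from h import *
s=telemetry.get_state();x=R.from_quat(s['eef_rot']).as_matrix();print(s['t'],s['ee_pos'],np.degrees(np.arctan2(x[1,0],x[0,0])),s['ft_force'])
m,im=grab('wrist','pics/w13.png');crop(im,0,512,0,384,1.5,'pics/w13b.png')
m,im=grab('scene','pics/s13.png');crop(im,120,270,150,300,4,'pics/s13b.png')
m,im=grab('top','pics/t13.png');crop(im,260,390,90,200,5,'pics/t13b.png')
```

```text
15.55 [ 627.95291775 -232.38899932  242.84162415] -13.615871219993934 [ 0.26505514  0.87831398 -3.82963379]
```

View pics/w13b.png

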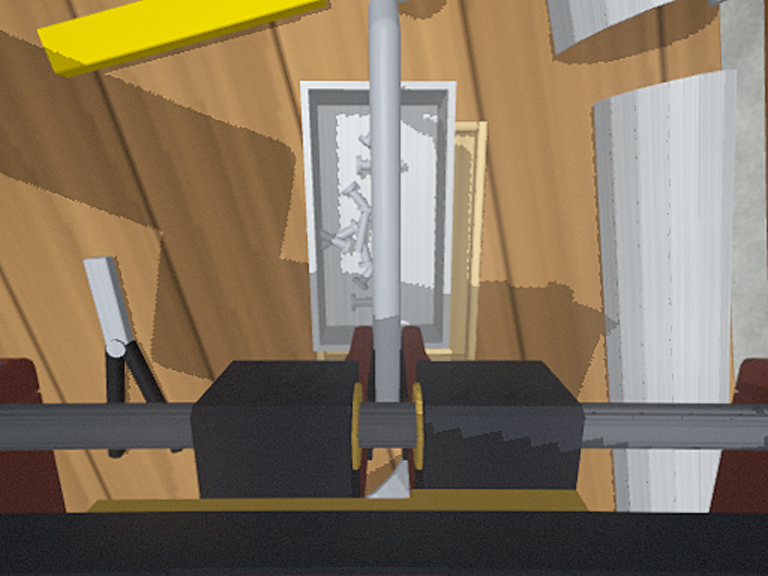

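View pics/s13b.png

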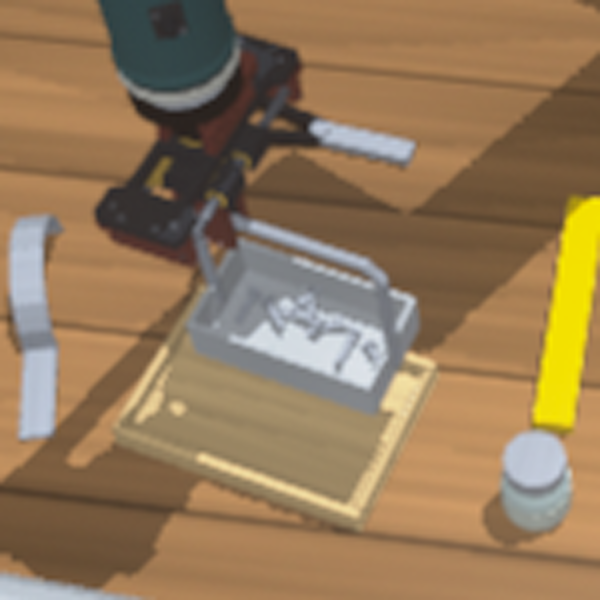

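View pics/t13b.png

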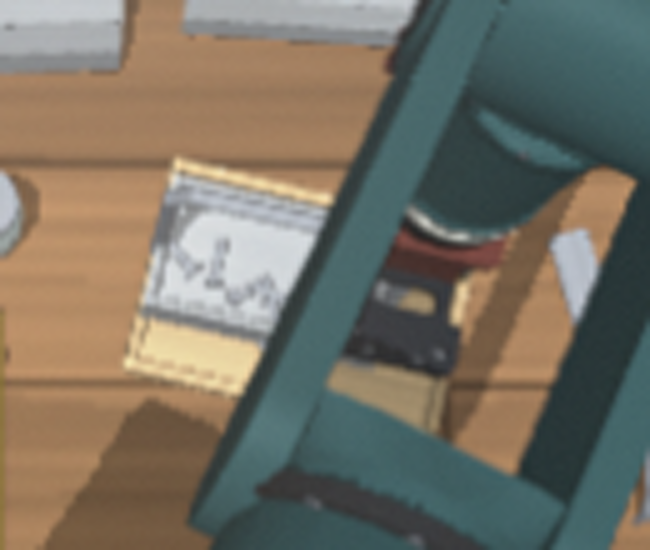

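Emit:
arm_command --plan '[{"dp":[0.05,0.2,0.1],"turn":0},{"dp":[0.08,0.3,0.3],"turn":0},{"dp":[0.08,0.35,0.4],"turn":0},{"dp":[0.06,0.2,0.4],"turn":0},{"dp":[0,0.13,0.4],"turn":0},{"dp":[0,0,0.3],"turn":0},{"dp":[0,0,0.1],"turn":0},{"dp":[0,0,0],"turn":0},{"dp":[0,0,0],"turn":0}]'

```text
t: 16.6
ee_pos: [628.0, -268.6, 183.2]
eef_rot: [0.993, -0.119, 0.0, 0.0]
ft_force: [0.4, 0.2, -3.5]
finger_gap: 0.094
```

Run:
```python
from h import *
s=telemetry.get_state();x=R.from_quat(s['eef_rot']).as_matrix();print(s['t'],s['ee_pos'],np.degrees(np.arctan2(x[1,0],x[0,0])),s['ft_force'])
m,im=grab('wrist','pics/w14.png');crop(im,0,512,0,384,1.5,'pics/w14b.png')
m,im=grab('scene','pics/s14.png');crop(im,120,270,150,300,4,'pics/s14b.png')
```

```text
16.6 [ 627.99706034 -268.62439835  183.21259913] -13.615242663709333 [ 0.3997374   0.15168126 -3.45460922]
```

View pics/w14b.png

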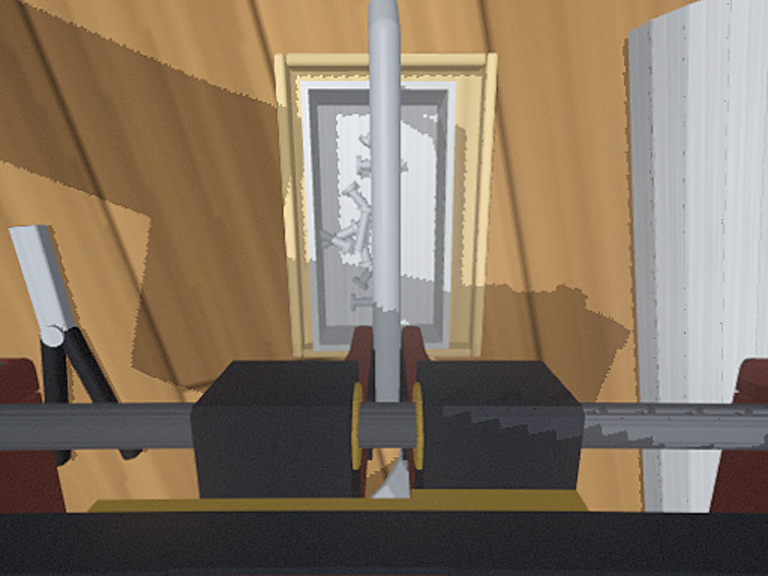

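View pics/s14b.png

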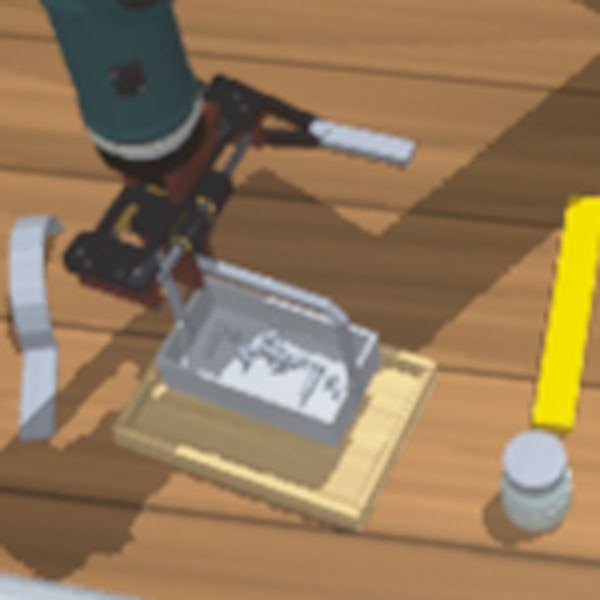

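Run:
```python
from h import *
m=eyes.camera_model('wrist');c=C(0,0,1.5)
P=[plane(m,*c(*q),102) for q in [(301,81),(456,82),(450,348),(314,348)]]
T=[plane(m,*c(*q),26) for q in [(276,53),(497,53),(480,356),(292,356)]]
for X in (P,T):
    print(np.mean(X,0).round(1),[np.linalg.norm(X[i]-X[i-1]).round(1) for i in range(4)],[np.degrees(np.arctan2(*(X[i]-X[j])[[1,0]])).round(1) for i,j in((0,3),(1,2))])
```

```text
[ 635.  -225.4  102. ] [np.float64(151.1), np.float64(82.1), np.float64(150.8), np.float64(84.4)] [np.float64(76.5), np.float64(77.4)]
[ 637.9 -227.8   26. ] [np.float64(222.5), np.float64(151.0), np.float64(222.8), np.float64(153.8)] [np.float64(75.9), np.float64(76.6)]
```

The tote is centred over the tray within about 3 mm and lined up. I'll lower in stages until it touches.

Emit:
arm_command --plan '[{"dp":[0.04,0,0.15],"turn":0},{"dp":[0.04,0,0.25],"turn":0},{"dp":[0,0,0.25],"turn":0},{"dp":[0,0,0.25],"turn":0},{"dp":[0,0,0.15],"turn":0},{"dp":[0,0,0.08],"turn":0},{"dp":[0,0,0],"turn":0},{"dp":[0,0,0],"turn":0}]'

```text
t: 17.5
ee_pos: [630.1, -269.5, 149.0]
eef_rot: [0.993, -0.119, 0.0, 0.0]
ft_force: [0.7, 0.3, -4.5]
finger_gap: 0.098
```

Emit:
arm_command --plan '[{"dp":[0,0,0.05],"turn":0},{"dp":[0,0,0.05],"turn":0},{"dp":[0,0,0],"turn":0},{"dp":[0,0,0],"turn":0}]'

```text
t: 17.9
ee_pos: [629.9, -269.4, 145.9]
eef_rot: [0.993, -0.119, -0.0, 0.0]
ft_force: [0.3, 0.2, -3.9]
finger_gap: 0.1
```

Emit:
arm_command --plan '[{"dp":[0,0,0.05],"turn":0},{"dp":[0,0,0.03],"turn":0},{"dp":[0,0,0],"turn":0},{"dp":[0,0,0],"turn":0}]'

```text
t: 18.3
ee_pos: [629.9, -269.4, 143.4]
eef_rot: [0.993, -0.119, -0.0, 0.0]
ft_force: [0.2, -0.3, -4.1]
finger_gap: 0.097
```

Emit:
arm_command --plan '[{"dp":[0,0,0.04],"turn":0},{"dp":[0,0,0.03],"turn":0},{"dp":[0,0,0],"turn":0},{"dp":[0,0,0],"turn":0}]'

```text
t: 18.7
ee_pos: [629.9, -269.8, 141.7]
eef_rot: [0.993, -0.119, 0.0, 0.0]
ft_force: [-2.6, -2.6, -0.5]
finger_gap: 0.095
```

Emit:
arm_command --plan '[{"dp":[0,0,0.03],"turn":0},{"dp":[0,0,0.02],"turn":0},{"dp":[0,0,0],"turn":0},{"dp":[0,0,0],"turn":0}]'

```text
t: 19.1
ee_pos: [629.9, -269.7, 140.1]
eef_rot: [0.993, -0.119, 0.0, 0.0]
ft_force: [-2.4, -3.6, 2.3]
finger_gap: 0.096
```

Emit:
arm_command --plan '[{"dp":[0,0,0.03],"turn":0},{"dp":[0,0,0.02],"turn":0},{"dp":[0,0,0],"turn":0}]'

```text
t: 19.4
ee_pos: [629.8, -270.0, 138.8]
eef_rot: [0.993, -0.119, 0.0, 0.0]
ft_force: [-3.7, -2.9, 3.3]
finger_gap: 0.101
```

Run:
```python
from h import *
s=telemetry.get_state();print(s['t'],s['ee_pos'],s['ft_force'],s['moment'])
m,im=grab('wrist','pics/w15.png');crop(im,130,400,0,260,2.3,'pics/w15b.png')
m,im=grab('scene','pics/s15.png');crop(im,140,250,200,300,6,'pics/s15b.png')
```

```text
19.4 [ 629.82092788 -269.95579855  138.78442028] [-3.65987359 -2.90327466  3.26181154] [-0.63908218  0.69271322  0.11823683]
```

View pics/w15b.png

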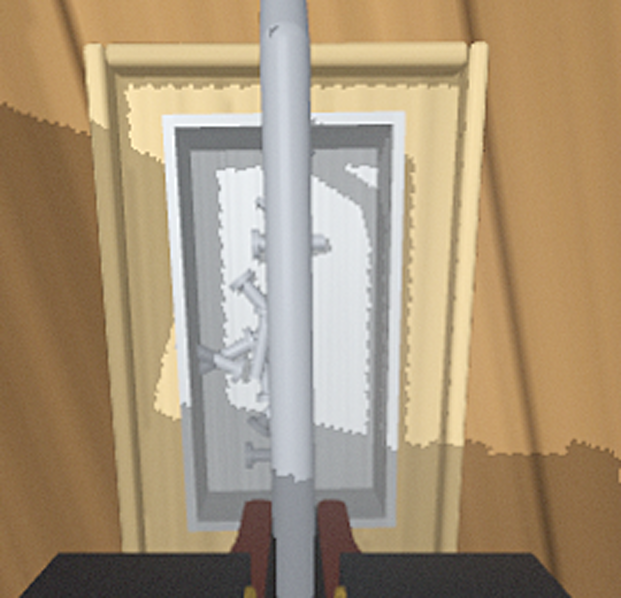

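View pics/s15b.png

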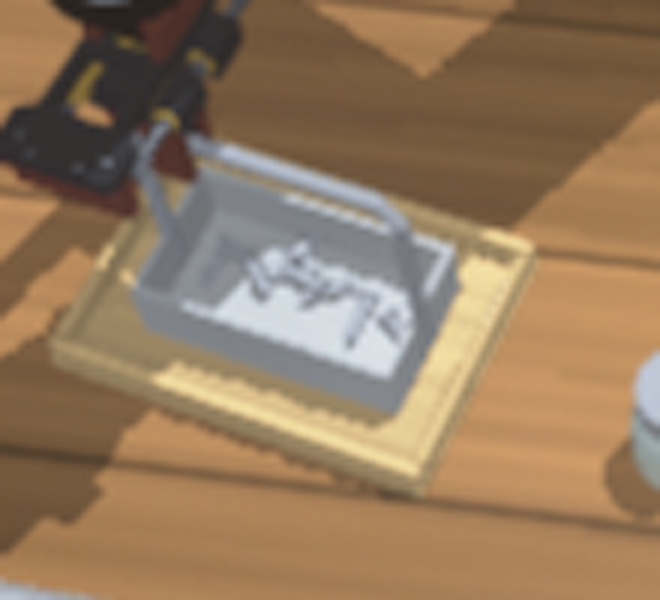

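Emit:
arm_command --plan '[{"dp":[0,0,0.03],"turn":0},{"dp":[0,0,0],"turn":0},{"dp":[0,0,0],"turn":0}]' --grip_force 10

```text
t: 19.8
ee_pos: [630.4, -269.7, 138.8]
eef_rot: [0.993, -0.119, 0.001, 0.0]
ft_force: [-4.3, -1.2, 7.4]
finger_gap: 0.11
```

Emit:
arm_command --plan '[{"dp":[0,0,0],"turn":0},{"dp":[0,0,0],"turn":0},{"dp":[0,0,0],"turn":0},{"dp":[0,0,0],"turn":0}]' --grip_force 3

```text
t: 20.2
ee_pos: [629.9, -268.9, 137.4]
eef_rot: [0.993, -0.119, -0.0, -0.0]
ft_force: [-1.8, -0.1, 4.1]
finger_gap: 0.109
```

Emit:
arm_command --plan '[{"dp":[0,0,0],"turn":0},{"dp":[0,0,0],"turn":0},{"dp":[0,0,0],"turn":0},{"dp":[0,0,0],"turn":0}]' --hand -0.6

```text
t: 20.6
ee_pos: [630.1, -269.4, 137.2]
eef_rot: [0.993, -0.119, 0.0, -0.0]
ft_force: [0.4, 0.1, -0.1]
finger_gap: 0.195
```

Emit:
arm_command --plan '[{"dp":[0,0,0],"turn":0},{"dp":[0,0,0],"turn":0},{"dp":[0,0,0],"turn":0},{"dp":[0,0,0],"turn":0},{"dp":[0,0,0],"turn":0}]' --hand 0.2

```text
t: 21.1
ee_pos: [630.0, -269.4, 137.5]
eef_rot: [0.993, -0.119, 0.0, 0.0]
ft_force: [-0.3, -0.5, -0.2]
finger_gap: 0.587
```

Emit:
arm_command --plan '[{"dp":[0,0,-0.2],"turn":0},{"dp":[0,0,-0.4],"turn":0},{"dp":[0,0,-0.6],"turn":0},{"dp":[0,0,-0.6],"turn":0},{"dp":[0,0,-0.6],"turn":0},{"dp":[0,0,-0.6],"turn":0},{"dp":[0,0,-0.6],"turn":0},{"dp":[0,0,-0.4],"turn":0},{"dp":[0,0,-0.2],"turn":0},{"dp":[0,0,0],"turn":0}]'

```text
t: 22.1
ee_pos: [630.4, -269.6, 264.7]
eef_rot: [0.993, -0.119, 0.001, 0.0]
ft_force: [0.9, 0.8, -0.1]
finger_gap: 0.603
```

Run:
```python
from h import *
s=telemetry.get_state();print(s['t'],s['ee_pos'],s['ft_force'])
m,im=grab('wrist','pics/w16.png');crop(im,0,512,0,384,1.5,'pics/w16b.png')
m,im=grab('scene','pics/s16.png');crop(im,0,512,0,384,1.5,'pics/s16a.png');crop(im,140,250,200,300,6,'pics/s16b.png')
```

```text
22.1 [ 630.36728086 -269.61315506  264.68175438] [ 0.89773478  0.79227048 -0.10691154]
```

View pics/w16b.png

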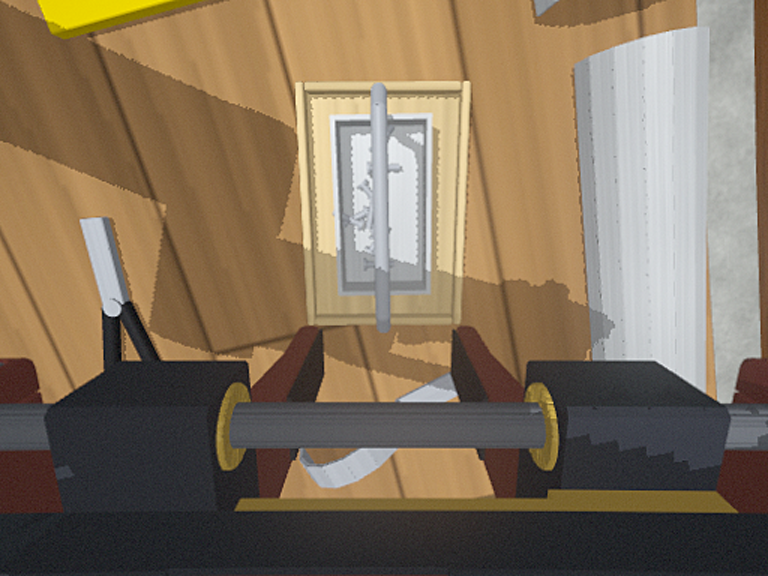

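View pics/s16b.png

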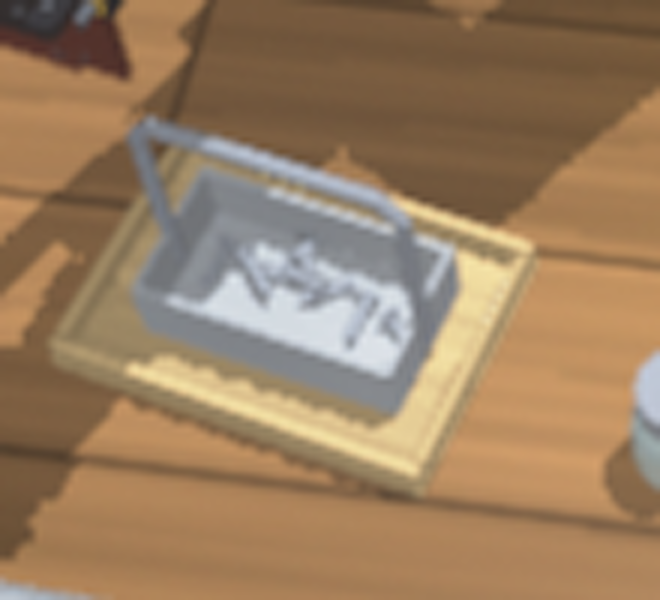

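View pics/s16a.png

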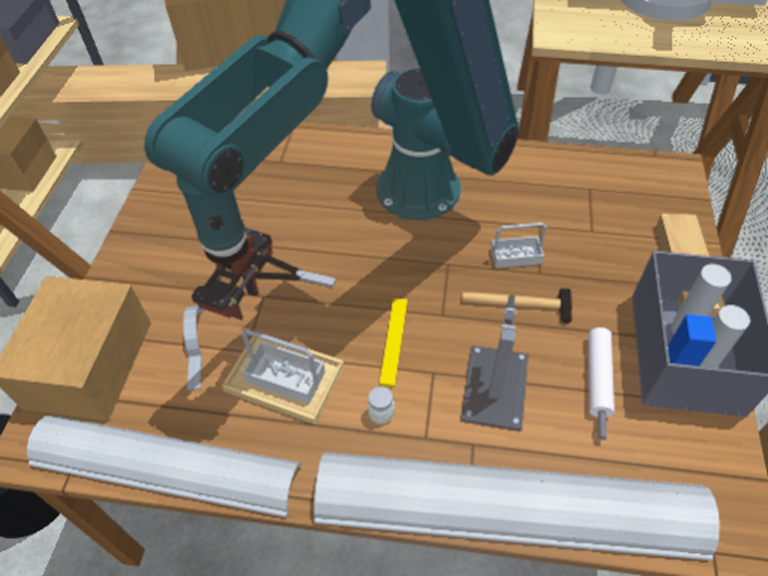

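The tote stands upright and flat inside the tray (scene crop 135–460 × 120–415). The gripper is well clear, and the other things are where they were.

```bash
python3 -c "
from workcell import workorder
print(workorder.hand_in())"
```

```text
the job is handed in; nothing more can be done
None
```

The tote is off the hook, standing upright and flat in the plywood tray and let go; the job was handed in at about 22 s.

- **Lift-off:** I held the bail about 44 mm to one side of the hook and pressed back until the force rose sharply at the keeper's stop. It was about 9–10 N there, with a peak reading near 16 N during the lift. The wrist pictures showed the bar clear of the point before I lifted along the keeper. The keeper sprang shut afterwards.
- **Placing:** I lowered in small steps until the tote touched the tray floor (about 7 N at most), eased the grip and opened the fingers.
- **Last checks:** The pictures show the tote inside the tray walls, and the gripper clear of everything with about zero force. By eye, the other things on the bench are where they were.
- **Imperfect:** Under the press the bar turned a few degrees in the grip. The tote also hung about 1.7° off level, so one end touched the tray floor first before it settled flat. My measured clearance between bar and point at the stop was only about 0–1 mm, which is within the calibration error. I relied on the rise in force and the free lift to confirm it.

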